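# Open the child-resistant solvent bottle on the guitar repair bench

### The arm

A 6-joint arm with a two-finger parallel gripper is mounted at the origin on the work surface. World frame = base frame: x ahead of the robot, y to its left, z up, the work surface at z = 0. Lengths are in m, angles in rad, forces in N, time in s.
With the tool pointing down it reaches from about 0.25 to 0.725 m from the base axis. Payload 4 kg.
Tool frame: the origin (TCP) lies at the very end of the fingers, on their centre line; the grasp point (between the pads) lies bot.tcp_to_grasp behind it (bot.tcp_to_grasp is the distance from the TCP to the grasp point, in m); z points along the fingers, y is the direction in which the jaws open and shut (so a half turn about z gives the same grasp; the last joint's range is limited). The gripper opens to 85 mm and grips with 20 to 120 N. Pads are 22 mm wide; open, the fingers measure 114 mm over their backs; the gripper's body (76 mm by 85 mm) begins 54 mm behind the grasp point. The pads swing forward as they close: fully open they stand 13 mm farther back than shut.
Start: joints at [-1.139, 0.241, 0.005, 1.335, 0, 1.571], TCP at [0.209, -0.454, 0.231] pointing down, gripper open.
Joint ranges: [-2.72, 2.72], [-1.05, 1.87], [-1.09, 1.28], [-1.99, 2.15], [-1.42, 1.44], [-3.14, 3.14]. Speed limits (rad/s): [2.79, 2.79, 3.14, 3.14, 3.14, 3.14].

### API

Orientations are given as a rotation vector (axis times angle).
In Python, from workcell import bot gives the robot as it stands.
- The arm moves only by the tool apply_moves, never from a script. Its arguments are lists of equal length, an entry for each row: "offset": the shift along the world's x, y, z in mm, a list of three; "spin": the turn about the world's z in rad; "hand": the finger opening in mm, from 0 to 85.4. In form: {"offset": [[tx, ty, tz], ...], "spin": [spin, ...], "hand": [hand, ...]}. A call has 1 to 8 rows; each row shifts and turns the commanded pose from where the row before left it; what a row does not reach is not made up. A row lasts 1/12 s, in which the tool goes at most 41.7 mm and 7.16 degrees, less where a joint would pass 70% of its speed; a pose out of reach is approached as far as the arm can. A call with a gripper value outside its range is refused whole. The fingers move at their own pace and stop on an object; "force" is the grip in N (left out, the last holds). Time passes only in rows, so rows that do not move let the fingers close. It gives the time, the measured TCP pose, the force and the opening at its end, in the units of the state.
- bot.get_obs(): the state, without advancing time (a new reading comes with each control period).
- bot.get_image(name): name is "side" or "top" or "wrist"; returns (picture, depth): 480x640x3 uint8, red, green, blue; 480x640 float32, m along the optical axis (not along the pixel's ray), 0 where there is no reading.
- bot.get_calibration(name): a dict with "fx", "fy", "cx", "cy" (pixels), "rvec" (rotation vector, rad) and "tvec" (3), from world to camera coordinates, as OpenCV has them; the wrist camera has in their place "tool_from_camera" (4x4, takes a point from camera to tool coordinates, whose origin is the TCP and whose axes are the flange's). Camera axes: x right, y down, z forward; pixel columns grow to the right and rows downward; lengths in m; the calibration is good to about 2 mm. A picture is of the moment at which its call begins: read the wrist's pose just before it. get_calibration takes no time and is no camera call.
- bot.sign_off(): hands the job in, once; it reports no verdict.
Trained networks look in the newest picture that a camera, given by its name, has taken for a name from the list of things; names that differ only in an ending like _2 or _b are one class to them, and where a whole thing is asked for, a point or a joint stands for the part that bears it (a point fixed in the world has none). Each returns a list of dicts, best first, with "conf" (0 to 1); they miss things now and then, are a little off and sometimes report something else, mostly with a low value. They report only what shows in the picture. A call takes as long as a camera call. They do not tell look-alikes from the thing itself.
- bot.recognise(camera, query): "rect" ([left, top, right, bottom] in pixels, round what is visible of it).
- bot.outline_of(camera, query): "mask" (480x640 bool, what is visible of it) and "rect" ([left, top, right, bottom] in pixels, round what is visible of it).
The state is a dict: "time_s": time; "qpos": joint angles; "dq": joint speeds; "joint_efforts": joint torques, N m; "tcp_pos": TCP position; "tool_rot": TCP orientation; "force": force on the tool from outside, world axes, zero at the start; "wrist_torque": the same for the moment, N m; "width": finger opening in m.
Only numpy, scipy, OpenCV 4.12 (cv2) and the standard library are available. Lean on these libraries where they do the work, as an engineer would, in place of code of your own. Each camera call takes 0.05 s, during which the arm holds its last target.

### The job

Open the solvent bottle that has the orange cap: push its cap down hard and, keeping it down, turn it anticlockwise (seen from above) until it has passed its catch, then let go so that the cap springs up. Leave the bottle with the blue cap closed and leave the pot of pens standing where it is.

Things in the scene. Friction and masses are not known exactly. Their poses are not given: they have to be found in the camera images.
- orange_grip (a point): Centre of the upright bar on the orange cap of a white bottle fixed to the bench; 172 mm above the bench when closed. Bar 46 long (point's x), 16 thick (y), 28 mm high, on the flat top of a round cap 58 wide, 22 high; z is up. Cap is sprung up: sinks from 8 N, 1 N more per mm; clears its catch at 4 mm (12 N), 6 mm is good, bottom stop at 8. Let go past the catch, it rises 7 mm above closed.
- orange_cap (a joint): Turn of the orange cap about its upright axis, rad: 0 closed, growing anticlockwise seen from above. Not pushed down, it turns only about 0.1 before the catch blocks it; pushed down, it turns easily (0.06 N m) to a stop at 1.45. Past about 0.9 it is clear of the catch and may rise; aim for about 1.2.
- blue_grip (a point): Centre of the bar on the blue cap of a second white bottle, to be left closed. Same sizes, height and axes as the orange-capped one: both are 90 mm wide with a neck 50 mm wide, and stand in steel holders bolted to the bench (base plates 125 x 125 x 6 mm), so they neither slide nor turn.
- pot_mid (a point): Centre, half-way up, of a loose terracotta-coloured pot 72 mm in diameter and 95 mm high, with pens standing in it up to about 160 mm above the bench: to be left where it is.
Mind the look-alikes: they are no part of the job. What is shaped like the part that bears orange_grip but purple or red is not meant.

How it is judged:
By the outcome, as a careful person would: the job done as asked, in the order asked, and still so for the second after the job is handed in, with the robot touching nothing.
It also fails if it takes over 32 s, if anything falls off the work surface, if the arm or the gripper's body presses on something with over 40 N, if the wrist force passes 120 N, or if a joint passes its speed limit or range.

## Working session

There is one attempt and no reset: what is moved stays moved. The work goes in short steps, Python scripts to look and compute and a tool call to move; the robot and the scene stay as the last step left them, time stands still between calls to the robot, and variables do not carry over. Pictures are saved under pics/ and viewed, and the job is handed in when it is done.

Besides the shell and the picture viewer there is one more tool, called after "Request:" by a JSON object that holds its "fn" and its "kwargs", one argument or row to a line. apply_moves: Moves the arm, as the interface text tells. Its arguments: {"type":"object","properties":{"offset":{"type":"array","items":{"type":"array","items":{"type":"number"}}},"spin":{"type":"array","items":{"type":"number"}},"hand":{"type":"array","items":{"type":"number"}},"force":{"type":"number"}},"required":["offset","spin","hand"]}

```bash
ls; mkdir -p pics; cat > h.py <<'E'
import numpy as np, cv2
from workcell import bot
def save(name, im): cv2.imwrite('pics/'+name, cv2.cvtColor(im, cv2.COLOR_RGB2BGR))
def cloud(cam, d, obs=None):
    c=bot.get_calibration(cam); v,u=np.mgrid[0:480,0:640]
    P=np.stack([(u-c['cx'])/c['fx']*d,(v-c['cy'])/c['fy']*d,d],-1)
    if cam=='wrist':
        T=np.array(c['tool_from_camera']); P=P@T[:3,:3].T+T[:3,3]
        R=cv2.Rodrigues(np.array(obs['tool_rot'],float))[0]; return P@R.T+np.array(obs['tcp_pos'])
    R=cv2.Rodrigues(np.array(c['rvec'],float))[0]; return (P-np.array(c['tvec']).ravel())@R
E
python3 - <<'E'
from h import *
o=bot.get_obs(); print(o, bot.tcp_to_grasp)
for n in ['top','side']:
    im,d=bot.get_image(n); save(n+'1.png',im); np.savez('/tmp/'+n+'.npz',im=im,d=d,P=cloud(n,d))
    for q in ['orange_grip','pot_mid']:
        print(n,q,[(r['rect'],round(r['conf'],2)) for r in bot.recognise(n,q)])
E
```

```text
pics
{'time_s': 0.0, 'qpos': array([-1.13898868e+00,  2.41448340e-01,  3.74017191e-03,  1.33519983e+00,
        2.95672651e-06,  1.57083590e+00]), 'dq': array([-5.10096814e-04, -1.09212526e-03,  3.90576770e-05,  8.41889374e-04,
       -1.64130293e-03,  1.05408923e-03]), 'joint_efforts': array([-2.51208667e-04, -3.72320795e+01,  2.52405882e+01,  1.69014267e-02,
       -1.55149587e-05,  7.18395711e-06]), 'tcp_pos': array([ 0.20899588, -0.4535374 ,  0.23040138]), 'tool_rot': array([-3.06665269e+00, -6.72521793e-01,  7.05667302e-04]), 'force': array([-1.2610353 ,  0.47633742,  0.20630962]), 'wrist_torque': array([ 0.00509371, -0.02247268,  0.00386067]), 'width': 0.0851021618784712} 0.0187
top orange_grip [([213.1, 311.4, 239.2, 337.1], 0.84), ([358.0, 134.0, 383.6, 160.0], 0.84), ([182.0, 146.3, 209.2, 170.8], 0.7), ([401.1, 310.1, 432.9, 338.0], 0.69), ([261.7, 219.2, 294.9, 247.3], 0.67)]
top pot_mid [([458.0, 215.4, 495.7, 244.2], 0.64)]
side orange_grip [([166.1, 308.0, 202.6, 345.0], 0.91), ([376.2, 337.1, 411.5, 373.9], 0.89), ([298.2, 250.4, 330.1, 286.1], 0.8), ([253.9, 159.0, 274.9, 189.1], 0.75), ([427.8, 170.2, 457.2, 199.7], 0.58)]
side pot_mid [([354.8, 129.3, 379.0, 172.4], 0.73)]
```

View pics/top1.png

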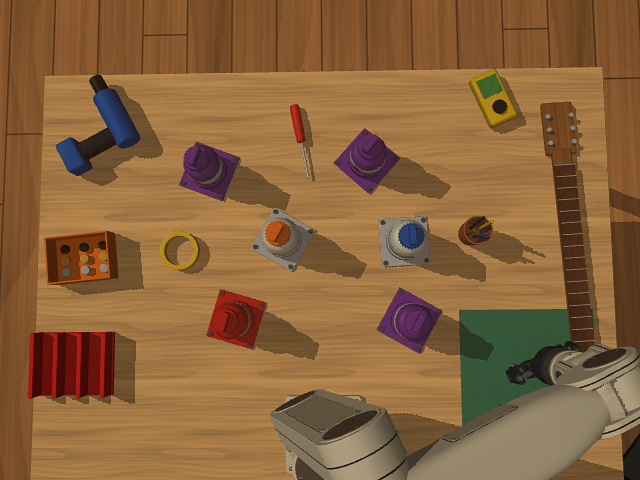

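View pics/side1.png

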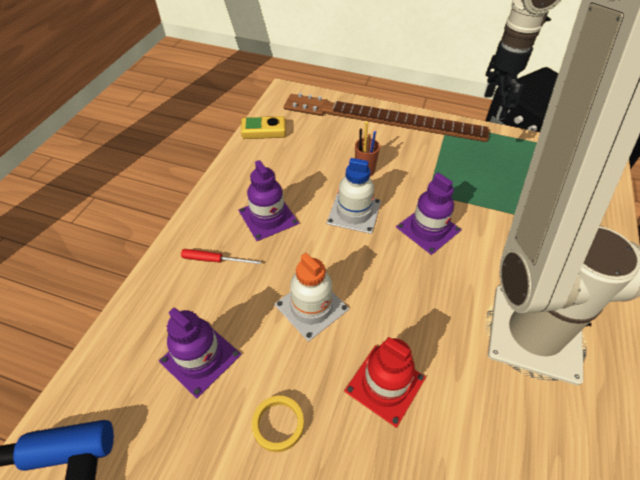

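Top view candidates: orange cap (279,233), blue cap (410,236), purple (205,162), (371,147) and (415,320), red (235,320). Only the one at (279,233) has an orange cap on a white bottle; the side view shows it at (312,268). I'll check it in a close crop and measure it.

```bash
python3 - <<'E'
from h import *
from scipy import ndimage
for n in ['top','side']:
    z=np.load(f'/tmp/{n}.npz'); im,d,P=z['im'],z['d'],z['P']
    hsv=cv2.cvtColor(im,cv2.COLOR_RGB2HSV)
    for nm,lo,hi,box in [('orange',5,18,(240,200,320,280) if n=='top' else (280,240,345,300)),('blue',100,118,(370,205,440,275) if n=='top' else (340,150,380,200))]:
        m=(hsv[...,0]>=lo)&(hsv[...,0]<=hi)&(hsv[...,1]>150)&(hsv[...,2]>60)&(P[...,2]>.11)&(P[...,2]<.3)
        b=np.zeros_like(m);b[box[1]:box[3],box[0]:box[2]]=1; m&=b
        Q=P[m]; zt=np.percentile(Q[:,2],97); t=Q[Q[:,2]>.178]
        print(n,nm,m.sum(),'ztop',zt,len(t))
        if len(t)>5:
            (cx,cy),(w,h),a=cv2.minAreaRect((t[:,:2]*1000).astype(np.float32)); print(' rect',cx,cy,w,h,a, 'median',np.median(t,0))
            c=Q[:,:2]-0; print(' all mid',(Q[:,:2].min(0)+Q[:,:2].max(0))/2)
            e=np.linalg.eigh(np.cov(t[:,:2].T)); print(' axis deg',np.degrees(np.arctan2(e[1][1,1],e[1][0,1])),np.sqrt(e[0]))
    if n=='top':
        for r in [(476,230)]: print('pot',P[r[1],r[0]])
        a=cv2.resize(im[195:285,240:330],(540,540),interpolation=cv2.INTER_CUBIC)
    else: b=cv2.resize(im[240:350,270:360],(442,540),interpolation=cv2.INTER_CUBIC)[:, :250]
z=np.load('/tmp/side.npz')
b=cv2.resize(z['im'][245:345,275:350],(260,347),interpolation=cv2.INTER_CUBIC)
c=np.zeros((540,800,3),np.uint8); c[:,:540]=a; c[:347,540:]=b; save('crop1.png',c)
E
```

```text
top orange 508 ztop 0.1881844900967439 140
 rect 495.4065856933594 102.17405700683594 16.52660369873047 45.4783821105957 61.10978698730469 median [0.4957838  0.10179763 0.18454525]
 all mid [0.4972965  0.10142469]
 axis deg 150.8005044640379 [0.0047887  0.01316226]
top blue 285 ztop 0.1885937901162787 110
 rect 487.5636901855469 -212.47813415527344 43.85590362548828 13.786022186279297 2.9270272254943848 median [ 0.4882992  -0.2129267   0.18466076]
 all mid [ 0.48832479 -0.20992215]
 axis deg -177.83742371369758 [0.00396068 0.01259591]
pot [ 0.51042913 -0.39302615  0.03487068]
side orange 710 ztop 0.18766485551521603 176
 rect 495.8822021484375 101.9676742553711 16.708425521850586 45.34587478637695 58.31147003173828 median [0.49512069 0.10356044 0.18589085]
 all mid [0.49656961 0.10234731]
 axis deg 150.12698536217718 [0.00472161 0.01352195]
side blue 445 ztop 0.18759557012214836 106
 rect 485.81085205078125 -212.8253173828125 17.947290420532227 42.279701232910156 87.5910873413086 median [ 0.4866037  -0.20911141  0.18540704]
 all mid [ 0.48583792 -0.20395872]
 axis deg -175.86408028105356 [0.00405531 0.01196749]
```

View pics/crop1.png

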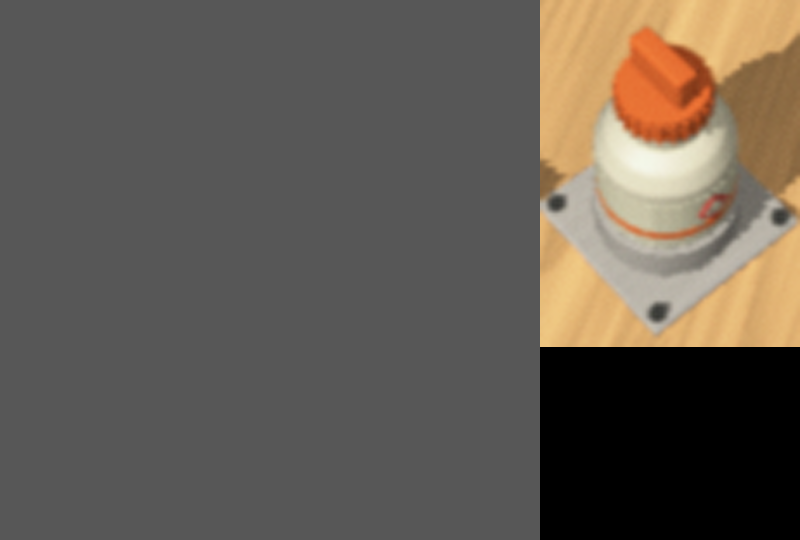

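The close crop confirms it: orange cap and upright bar on a white bottle. Its centre is about (495.5, 102.5) mm and the bar axis about 150.5°. Next I'll work out the yaw.

```bash
python3 - <<'E'
from h import *
o=bot.get_obs(); R=cv2.Rodrigues(np.array(o['tool_rot']))[0]
y=np.degrees(np.arctan2(R[1,1],R[0,1])); print(o['time_s'],'yaw y',y,'z',R[:,2],'tool x',R[:,0])
for t in (60.5,-119.5): print('spin',np.radians((t-y+180)%360-180))
# azimuth q1 change
print(np.arctan2(.1025,.4955)-np.arctan2(-.4535,.209))
E
```

```text
0.3 yaw y -65.2603931446114 z [-3.38545215e-04  6.60256972e-04 -9.99999725e-01] tool x [ 9.08219091e-01  4.18495019e-01 -3.11589818e-05]
spin 2.194932928975974
spin -0.946659724613819
1.342932642629031
```

Request:
{"fn": "apply_moves", "kwargs": {
  "offset": [
    [0,0,35],
    [5,10,25],
    [16,31,0],
    [16,31,0],
    [16,31,0],
    [16,31,0],
    [16,31,0],
    [16,31,0]
  ],
  "spin": [0.12,0.12,0.12,0.12,0.12,0.12,0.12,0.12],
  "hand": [85,85,85,85,85,85,85,85],
  "force": 80
}}

```text
time_s: 0.97
tcp_pos: [0.3106, -0.2566, 0.2914]
tool_rot: [2.405, 2.02, 0.0]
force: [0.5, -0.2, 0.3]
width: 0.0851
```

```bash
cat > st.py <<'E'
from h import *
o=bot.get_obs(); R=cv2.Rodrigues(np.array(o['tool_rot']))[0]
y=np.arctan2(R[1,1],R[0,1])
print('t',round(o['time_s'],2),'tcp',np.round(np.array(o['tcp_pos'])*1000,1),'yaw',round(np.degrees(y),2),'q',np.round(o['qpos'],2),'F',np.round(o['force'],1),'w',round(o['width']*1000,1),'tz',np.round(R[:,2],3),'T',np.round(o['wrist_torque'],2))
E
python3 st.py
```

```text
t 0.97 tcp [ 310.6 -256.6  291.4] yaw -9.95 q [-0.69  0.03 -0.09  1.45  0.    1.05] F [ 0.5 -0.2  0.3] w 85.1 tz [ 0. -0. -1.] T [ 0.03 -0.02 -0.03]
```

Request:
{"fn": "apply_moves", "kwargs": {
  "offset": [
    [17,33,0],
    [17,33,0],
    [17,33,0],
    [17,33,0],
    [17,33,0],
    [17,33,0],
    [17,33,0],
    [17,33,0]
  ],
  "spin": [0.12,0.12,0.12,0.12,0.12,0.12,0.12,0.12],
  "hand": [85,85,85,85,85,85,85,85]
}}

```text
time_s: 1.63
tcp_pos: [0.4467, 0.0078, 0.2914]
tool_rot: [1.199, 2.903, 0.0]
force: [1.5, -0.1, 0.2]
width: 0.0848
```

```bash
python3 st.py
```

```text
t 1.63 tcp [446.7   7.8 291.4] yaw 45.11 q [ 0.02  0.11  0.01  1.46 -0.    0.8 ] F [ 1.5 -0.1  0.2] w 84.8 tz [ 0. -0. -1.] T [ 0.02 -0.05 -0.02]
```

Request:
{"fn": "apply_moves", "kwargs": {
  "offset": [
    [16.3,31.6,-5],
    [16.2,31.6,-5],
    [16.3,31.5,-5],
    [0,0,0],
    [0,0,0]
  ],
  "spin": [0.1,0.1,0.068,0,0],
  "hand": [60,60,60,60,60]
}}

```text
time_s: 2.05
tcp_pos: [0.495, 0.1021, 0.2751]
tool_rot: [-0.805, -3.035, 0.002]
force: [0.4, -0.7, -0.5]
width: 0.0597
```

```bash
python3 st.py; python3 - <<'E'
from h import *
o=bot.get_obs(); im,d=bot.get_image('wrist'); P=cloud('wrist',d,o); save('w1.png',im)
hsv=cv2.cvtColor(im,cv2.COLOR_RGB2HSV)
m=(hsv[...,0]>=4)&(hsv[...,0]<=18)&(hsv[...,1]>150)&(P[...,2]>.145)&(P[...,2]<.2)&(np.hypot(P[...,0]-.4955,P[...,1]-.1025)<.05)
Q=P[m]; print(m.sum())
t=Q[Q[:,2]>.178]; print(np.median(t[:,2]),cv2.minAreaRect((t[:,:2]*1000).astype(np.float32)))
e=np.linalg.eigh(np.cov(t[:,:2].T)); print(np.degrees(np.arctan2(e[1][1,1],e[1][0,1])))
a=Q[Q[:,2]<.17]; print('cap',np.median(a[:,2]),cv2.minEnclosingCircle((a[:,:2]*1000).astype(np.float32)))
E
```

```text
t 2.05 tcp [495.  102.1 275.1] yaw 60.27 q [ 0.2   0.24  0.12  1.45 -0.    0.72] F [ 0.4 -0.7 -0.5] w 59.7 tz [-0.002 -0.001 -1.   ] T [-0.02 -0.02  0.  ]
6830
0.18560722793444578 ((497.2168884277344, 102.82232666015625), (16.02246856689453, 46.01386642456055), 59.95922088623047)
150.3600448965264
cap 0.1577074309481346 ((497.4367370605469, 102.8155746459961), 30.949321746826172)
```

View pics/w1.png

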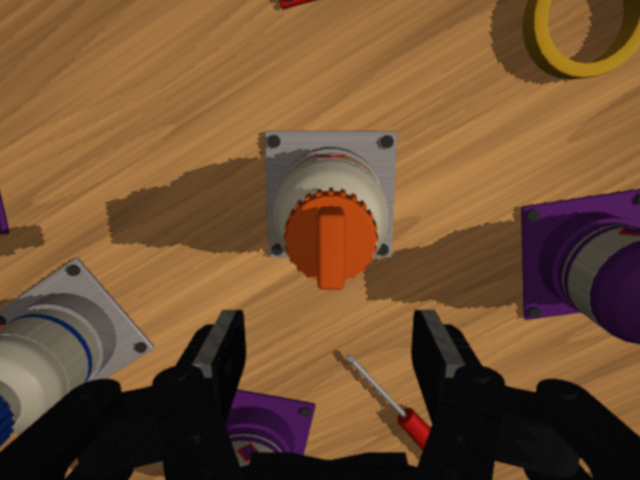

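The wrist view shows the orange bar at pixel (332,247), parallel to the pads. The fused centre is about (496.5, 102.6). I'll descend around it and close.

Request:
{"fn": "apply_moves", "kwargs": {
  "offset": [
    [1.5,0.5,-30],
    [0,0,-30],
    [0,0,-30],
    [0,0,-15],
    [0,0,-8],
    [0,0,0],
    [0,0,0]
  ],
  "spin": [0,0,0,0,0,0,0],
  "hand": [50,50,50,50,50,50,30]
}}

```text
time_s: 2.68
tcp_pos: [0.4969, 0.1003, 0.1643]
tool_rot: [0.813, 3.034, 0.001]
force: [-0.1, -0.2, 0.9]
width: 0.0391
```

```bash
python3 st.py
```

```text
t 2.68 tcp [496.9 100.3 164.3] yaw 60.01 q [ 0.2   0.29 -0.1   1.17 -0.    0.72] F [-0.1 -0.2  0.9] w 39.1 tz [ 0.001  0.    -1.   ] T [-0.05 -0.01  0.01]
```

Request:
{"fn": "apply_moves", "kwargs": {
  "offset": [
    [0,2,-2],
    [0,0,0],
    [0,0,0],
    [0,0,0],
    [0,0,0],
    [0,0,0]
  ],
  "spin": [0,0,0,0,0,0],
  "hand": [30,24,10,10,10,10],
  "force": 80
}}

```text
time_s: 3.18
tcp_pos: [0.4971, 0.1027, 0.1629]
tool_rot: [0.81, 3.033, -0.0]
force: [-1.2, -2.1, 4.9]
width: 0.0147
```

```bash
python3 st.py
```

```text
t 3.18 tcp [497.1 102.7 162.9] yaw 60.09 q [ 0.2   0.29 -0.11  1.17 -0.    0.73] F [-1.2 -2.1  4.9] w 14.7 tz [ 0.002 -0.001 -1.   ] T [-0.42  0.32  0.01]
```

Gripped at about 15 mm. Now push down in steps.

Request:
{"fn": "apply_moves", "kwargs": {
  "offset": [
    [0,0,-2],
    [0,0,-2],
    [0,0,-1],
    [0,0,0],
    [0,0,0]
  ],
  "spin": [0,0,0,0,0],
  "hand": [10,10,10,10,10],
  "force": 100
}}

```text
time_s: 3.6
tcp_pos: [0.4972, 0.1027, 0.1589]
tool_rot: [0.81, 3.032, 0.0]
force: [-3.3, -3.3, 11.0]
width: 0.0138
```

```bash
python3 st.py
```

```text
t 3.6 tcp [497.2 102.7 158.9] yaw 60.09 q [ 0.2   0.3  -0.11  1.16 -0.    0.73] F [-3.3 -3.3 11. ] w 13.8 tz [ 0.003 -0.001 -1.   ] T [-0.55  0.91 -0.03]
```

Request:
{"fn": "apply_moves", "kwargs": {
  "offset": [
    [0,0,-2],
    [0,0,-1.5],
    [0,0,0],
    [0,0,0]
  ],
  "spin": [0,0,0,0],
  "hand": [10,10,10,10]
}}

```text
time_s: 3.93
tcp_pos: [0.4972, 0.1027, 0.1559]
tool_rot: [0.81, 3.032, 0.0]
force: [-4.5, -3.2, 14.1]
width: 0.0138
```

```bash
python3 st.py; python3 - <<'E'
from h import *
for n in ['side']:
    im,d=bot.get_image(n); P=cloud(n,d); save('s2.png',cv2.resize(im[220:320,250:380],(780,600),interpolation=cv2.INTER_CUBIC))
    hsv=cv2.cvtColor(im,cv2.COLOR_RGB2HSV)
    m=(hsv[...,0]>=4)&(hsv[...,0]<=18)&(hsv[...,1]>150)&(P[...,2]>.11)&(P[...,2]<.2)&(np.hypot(P[...,0]-.4955,P[...,1]-.1025)<.05)
    z=P[m][:,2]; print(m.sum(),np.percentile(z,[50,80,90,95,99])); print(np.histogram(z,bins=np.arange(.13,.2,.004)))
E
```

```text
t 3.93 tcp [497.2 102.7 155.9] yaw 60.09 q [ 0.2   0.3  -0.12  1.15 -0.    0.73] F [-4.5 -3.2 14.1] w 13.8 tz [ 0.003 -0.001 -1.   ] T [-0.62  1.16 -0.04]
337 [0.15081385 0.17717429 0.17965219 0.18044092 0.18179465]
(array([ 6, 21, 30, 39, 53, 63,  5,  8,  9, 10, 11, 23, 56,  2,  0,  0,  1]), array([0.13 , 0.134, 0.138, 0.142, 0.146, 0.15 , 0.154, 0.158, 0.162,
       0.166, 0.17 , 0.174, 0.178, 0.182, 0.186, 0.19 , 0.194, 0.198]))
```

View pics/s2.png

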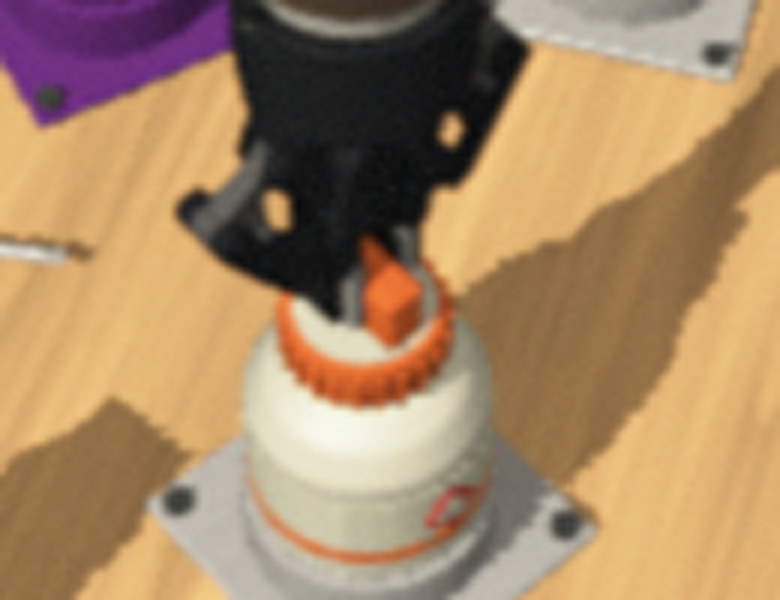

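The cap has sunk about 6 mm: its top went from 186.5 to 180.4 mm, and the force is 14 N. Now turn anticlockwise.

Request:
{"fn": "apply_moves", "kwargs": {
  "offset": [
    [-0.4,-0.4,0],
    [0,0,0],
    [0,0,0],
    [0,0,0],
    [0,0,0],
    [0,0,0],
    [0,0,0]
  ],
  "spin": [0.06,0.1,0.1,0.1,0.1,0.1,0],
  "hand": [10,10,10,10,10,10,10]
}}

```text
time_s: 4.57
tcp_pos: [0.4971, 0.1029, 0.1562]
tool_rot: [-0.065, 3.137, 0.001]
force: [-4.5, -1.6, 14.7]
width: 0.0138
```

```bash
python3 st.py
```

```text
t 4.57 tcp [497.1 102.9 156.2] yaw 92.39 q [ 0.2   0.3  -0.12  1.15 -0.    0.16] F [-4.5 -1.6 14.7] w 13.8 tz [ 0.004  0.001 -1.   ] T [-0.21  1.06  0.04]
```

Request:
{"fn": "apply_moves", "kwargs": {
  "offset": [
    [-0.5,0,0],
    [0,0,0],
    [0,0,0],
    [0,0,0],
    [0,0,0],
    [0,0,0],
    [0,0,0],
    [0,0,0]
  ],
  "spin": [0.1,0.1,0.1,0.1,0.1,0.1,0.06,0],
  "hand": [10,10,10,10,10,10,10,10]
}}

```text
time_s: 5.23
tcp_pos: [0.4968, 0.1031, 0.1563]
tool_rot: [-1.076, 2.946, -0.001]
force: [-4.2, -2.0, 14.4]
width: 0.014
```

```bash
python3 st.py; python3 - <<'E'
from h import *
im,d=bot.get_image('side'); save('s3.png',cv2.resize(im[220:320,250:380],(780,600),interpolation=cv2.INTER_CUBIC))
E
```

```text
t 5.23 tcp [496.8 103.1 156.3] yaw 130.13 q [ 0.2   0.3  -0.12  1.15  0.   -0.5 ] F [-4.2 -2.  14.4] w 14.0 tz [ 0.005  0.001 -1.   ] T [-0.18  0.97  0.06]
```

View pics/s3.png

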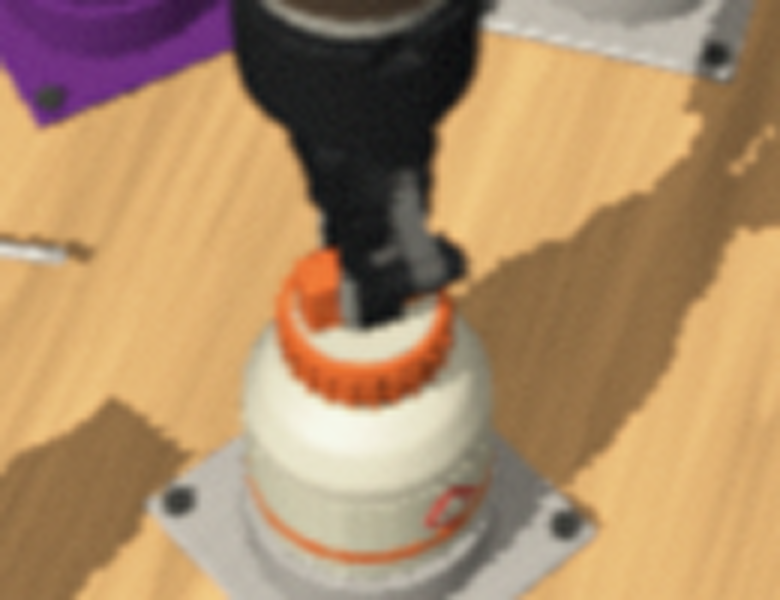

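The bar has turned with the jaws (end face now at about (318,300) in the crop), 70° ≈ 1.22 rad. Now let go and rise straight up.

Request:
{"fn": "apply_moves", "kwargs": {
  "offset": [
    [0,0,0],
    [0,0,0],
    [0,0,2],
    [0,0,5],
    [0,0,10],
    [0,0,20],
    [0,0,30],
    [0,0,30]
  ],
  "spin": [0,0,0,0,0,0,0,0],
  "hand": [50,50,50,50,50,50,50,50]
}}

```text
time_s: 5.95
tcp_pos: [0.4942, 0.1029, 0.2504]
tool_rot: [1.074, -2.949, -0.002]
force: [1.3, 0.6, 0.1]
width: 0.05
```

Request:
{"fn": "apply_moves", "kwargs": {
  "offset": [
    [0,0,30],
    [-15,0,20],
    [-20,0,0],
    [-20,0,0],
    [0,0,0]
  ],
  "spin": [0,0,0,0,0],
  "hand": [50,50,50,50,50]
}}

```text
time_s: 6.37
tcp_pos: [0.4374, 0.1029, 0.3011]
tool_rot: [1.076, -2.95, -0.002]
force: [-0.4, 0.1, -0.2]
width: 0.05
```

```bash
python3 st.py; python3 - <<'E'
from h import *
out=[]
for n in ['side','top']:
    im,d=bot.get_image(n); P=cloud(n,d); out.append(im)
    hsv=cv2.cvtColor(im,cv2.COLOR_RGB2HSV)
    m=(hsv[...,0]>=4)&(hsv[...,0]<=18)&(hsv[...,1]>150)&(P[...,2]>.12)&(P[...,2]<.21)&(np.hypot(P[...,0]-.4965,P[...,1]-.1025)<.05)
    Q=P[m]; 
    if len(Q)<20: print(n,'hidden',len(Q)); continue
    print(n,len(Q),np.percentile(Q[:,2],[50,95,99])); t=Q[Q[:,2]>.184]
    if len(t)>10: print(cv2.minAreaRect((t[:,:2]*1000).astype(np.float32))); e=np.linalg.eigh(np.cov(t[:,:2].T)); print(np.degrees(np.arctan2(e[1][1,1],e[1][0,1])))
    z=np.load(f'/tmp/{n}.npz')
    for nm,c in [('blue',(.487,-.211)),('pot',(.51,-.393))]:
        for k,PP in (('old',z['P']),('new',P)):
            s=(np.hypot(PP[...,0]-c[0],PP[...,1]-c[1])<.06)&(PP[...,2]>(.165 if nm=='blue' else .05)); q=PP[s]; print(n,nm,k,s.sum(),q.mean(0).round(4) if s.sum() else '', cv2.minAreaRect((q[:,:2]*1000).astype(np.float32)) if s.sum()>3 else '')
save('f.png',out[0]); save('ft.png',out[1])
E
```

```text
t 6.37 tcp [437.4 102.9 301.1] yaw 130.08 q [ 0.23  0.12  0.04  1.49  0.   -0.47] F [-0.4  0.1 -0.2] w 50.0 tz [-0.001  0.001 -1.   ] T [-0.    0.01 -0.03]
side 700 [0.1663737  0.19404556 0.19538029]
((496.0376281738281, 102.24054718017578), (44.182273864746094, 19.099136352539062), 44.39387893676758)
-140.90890421389832
side blue old 204 [ 0.4859 -0.2099  0.1799] ((486.6321105957031, -212.45533752441406), (45.7801399230957, 19.842689514160156), 2.37804913520813)
side blue new 0  
side pot old 642 [ 0.504  -0.3806  0.0939] ((504.45050048828125, -382.631591796875), (67.92919921875, 72.92715454101562), 18.50103759765625)
side pot new 219 [ 0.4839 -0.3855  0.0863] ((483.3905029296875, -387.4396057128906), (24.931110382080078, 65.72087860107422), 13.490309715270996)
top 103 [0.16587838 0.19443509 0.19675116]
((501.93896484375, 103.07574462890625), (25.20334243774414, 8.69883918762207), 40.254783630371094)
-143.4449841324042
top blue old 159 [ 0.4859 -0.212   0.1829] ((487.2051696777344, -207.9107666015625), (25.83393096923828, 46.71554946899414), 88.57373809814453)
top blue new 162 [ 0.4861 -0.2119  0.1828] ((486.4519348144531, -210.37319946289062), (46.136451721191406, 23.779497146606445), 7.979730606079102)
top pot old 495 [ 0.506  -0.3846  0.0913] ((504.6168212890625, -382.479736328125), (70.10991668701172, 69.22110748291016), 31.400714874267578)
top pot new 497 [ 0.5058 -0.3845  0.0913] ((504.3011474609375, -381.98504638671875), (69.89641571044922, 69.153076171875), 28.286958694458008)
```

View pics/f.png

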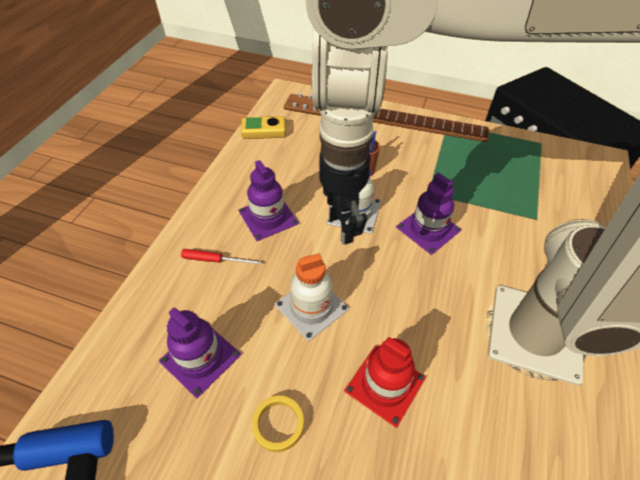

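The picture shows the orange cap at (312,268) standing higher, with its bar turned, and the gripper clear of everything. Its top reads about 195 mm (closed: 187.7), a rise of about 7 mm, and the bar has turned about 69°. The blue cap and the pot are unmoved in the top view. Handing in.

```bash
python3 -c "
from workcell import bot
print(bot.sign_off())"
```

```text
the job is handed in; nothing more can be done
None
```

The orange-capped bottle is open. I gripped the bar on its cap, pushed the cap down about 6 mm (14 N), turned it 1.22 rad anticlockwise while holding it down, then let go and lifted clear. It took about 6.5 s.

- **Cap height:** after release the top reads about 195 mm, against 187.7 mm closed. That is a rise of about 7 mm, as expected past the catch.
- **Cap turn:** the side view puts the bar about 69° round, or 1.2 rad. The top view gave about 66°, but it was partly hidden by the arm.
- **Blue cap and pot:** both are unmoved in the top view, to within about 0.3 mm of their mean positions. In the last side picture the arm hid the blue cap and part of the pot, so that view could not confirm them.
- **Forces:** no reading I took went above about 15 N at the wrist, and it was near zero at the end.

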